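# Lift nested drawn cups with sprung tongs held at the mark

### The arm

A 7-joint arm with a two-finger parallel gripper is mounted at the origin on a cart in front of the work surface, level with it; the furniture and walls round the work are solid. World frame = base frame: x ahead of the robot, y to its left, z up, the work surface at z = 0. Lengths are in mm, angles in rad, forces in N, time in s.
With the tool pointing down it reaches from about 400 to 850 mm from the base axis. Payload 4.4 kg.
Tool frame: the origin (TCP) lies at the very end of the fingers, on their centre line; the grasp point (between the pads) lies 19 mm behind it; z points along the fingers, y is the direction in which the jaws open and shut (so a half turn about z gives the same grasp; the last joint's range is limited). The gripper opens to 94 mm and grips with 3 to 60 N. Pads are 16 mm wide; open, the fingers measure 119 mm over their backs; the gripper's body (75 mm by 177 mm) begins 78 mm behind the grasp point.
Start: joints at [1.21, 0.628, 0.038, 1.517, -0.027, 0.996, -0.02], TCP at [188.885, -621.965, 205.478] pointing down, gripper open.
Joint ranges: [-3.06, 3.06], [-0.37, 2.12], [-1.25, 1.32], [0.18, 2.47], [-1.1, 4.24], [0.23, 1.98], [-2.94, 2.94]. Speed limits (rad/s): [2.57, 2.57, 3.14, 3.14, 3.14, 3.14, 3.14].

### API

Orientations are given as a unit quaternion [x, y, z, w].
In Python, from cell import status, optics, finish_job gives the robot as it stands.
- The arm moves only by the tool arm_command, never from a script. Its arguments are lists of equal length, an entry for each row: "translation": the shift along the tool's x, y, z in mm, a list of three; "rot": the turn, a rotation vector about the tool's x, y, z in rad, a list of three; "hand": the opening, from 0 (shut) to 1 (fully open). A call has 1 to 20 rows; each row is the pose to reach, as a shift and turn from the pose commanded when the call began, along the tool's axes at that moment; what a row does not reach only later rows make up. A row lasts 1/10 s, in which the tool goes at most 50 mm and 8.59 degrees, less where a joint would pass 70% of its speed; a pose out of reach is approached as far as the arm can. A call with a gripper value outside its range is refused whole. The fingers move at their own pace and stop on an object; the grip force is fixed at half the most. Time passes only in rows, so rows that repeat a pose let the fingers close. It gives the time, the measured TCP pose, the force and the opening at its end, in the units of the state.
- status.sense(): the state, without advancing time (a new reading comes with each control period).
- optics.camera(name): name is "side" or "top" or "wrist"; returns the picture (480x640x3 uint8, red, green, blue); there is no depth.
- optics.calibration(name): a dict with "vertical_fov" (degrees; the focal length in pixels is half the picture's height over the tangent of half this angle, whatever the lens; pixels are square), "cx", "cy" (the principal point, pixels), "k1" (the pictures are not rectified: a ray, as slopes to the right and down, at radius r is drawn at 1 + k1 r^2 times it, then the intrinsics apply), "view" (4x4, takes a point from world to camera coordinates). Camera axes: x right, y up, looking along -z (the intrinsics and any distortion apply to the point x, -y, -z); pixel columns grow to the right and rows downward; lengths in mm; the calibration is good to about 2 mm. A picture is of the moment at which its call begins: read the wrist's pose just before it. calibration takes no time and is no camera call; for the wrist camera it gives the pose at the moment of the call.
- finish_job(): hands the job in, once; it reports no verdict.
Trained networks look in the newest picture that a camera, given by its name, has taken for a name from the list of things; names that differ only in an ending like _2 or _b are one class to them, and where a whole thing is asked for, a point or a joint stands for the part that bears it (a point fixed in the world has none). Each returns a list of dicts, best first, with "confidence" (0 to 1); they miss things now and then, are a little off and sometimes report something else, mostly with a low value. They report only what shows in the picture. A call takes as long as a camera call. They do not tell look-alikes from the thing itself.
- optics.spot_in(camera, thing): "centre" ([x, y, z] in mm, in the coordinates of the camera as it stood for that picture, good to about 4 mm: the middle of the surface that is visible of it).
The state is a dict: "clock": time; "joints": joint angles; "qd": joint speeds; "tau": joint torques, N m; "tool_pos": TCP position; "ee_rot": TCP orientation; "wrist_force": force on the tool from outside, world axes, zero at the start; "torque": the same for the moment, N m; "finger_gap": finger opening in mm.
Only numpy, scipy, OpenCV 4.12 (cv2) and the standard library are available. Lean on these libraries where they do the work, as an engineer would, in place of code of your own. Each camera call takes 0.05 s, during which the arm holds its last target. There are 200 camera calls.

### The job

Nest the loose steel cup fully home in the identical cup that stands in the seat plate, and let go of it. Then take the sprung lifting tongs from their wooden block, bring their two feet under the rim of the lower cup, squeeze the sleeves until the index meets the long line on the scale blade - so the feet reach under the rim without pinching the thin cup - and lift both cups out of the seat. Finish while holding: keep the tongs upright and still at the marked gap, with both cups hanging from the feet at least 5 cm above their seat and nothing else on the bench disturbed.

Things in the scene. Friction and masses are not known exactly. Their poses are not given: they have to be found in the camera images.
- cup_loose_center (a point): The loose plain steel cup, upright on the bench by itself. Point on its axis, half-way up (23 mm above its underside), z up its axis. Pick it by the rim's edge (53 mm wide) with the fingertips reaching no more than 8 mm below the rim's top, so that they clear the other cup's rim. Shape: see cup_loose.
- cup_loose: The same cup, origin at the centre of its underside. 46 mm high; tapers from 25 mm diameter at the bottom to 35 mm at 30 mm up, there a shoulder steps out to a collar 41 mm across; flat rim 53 mm across, 3.5 mm thick, at the top, overhanging the collar by 6 mm. Mouth 36.6 mm. Some 70 g. Home in the other cup, its shoulder rests on that rim, 16 mm higher than it, 1 mm side play.
- cup_low_center (a point): The lower cup, same shape as the loose one, upright in the bore of the seat plate (lifts out freely; 1 mm of side play). Point on its axis 23 mm above its underside; its rim's underside is 19.5 mm and its rim's top 23 mm above this point. With both cups nested the upper rim's top is 39 mm above this point.
- cup_low: The same lower cup, origin at the centre of its underside, which stands 4 mm above the bench.
- tongs_grip (a point): Sprung lifting tongs, upright, feet down in the block's two pockets. Point midway between the two black ribbed finger sleeves (12 mm thick, 30 mm long in x), at their height; local y: line on which arms and fingers close; z up. Over the sleeves' outsides 62 mm free, 56.1 mm at the mark. The arms hinge 42 mm above this point (top 52 mm above). Fingers may reach 22 mm below it.
- tongs_feet (a point): Point of the tongs midway between the two feet, level with their tops, 62 mm below the middle of the sleeves, same axes. Feet: 22 mm wide in x, 4 mm thick, turned inward. Gap between them 61 mm free, 46 mm at the mark (the cups' rim is 53 mm, collar 41 mm).
- tongs: The tongs as a whole, origin midway between the feet's undersides, 66 mm below the middle of the sleeves. Between the arms there is room for the cups' rims up to 36 mm above this point; higher up runs the scale blade. Some 130 g.
- tongs_squeeze (a joint): Squeeze of each arm, rad (both move alike). 0 = free (gap 61 mm); 0.0705 = the mark (gap 46 mm, 56.1 mm over the sleeves): index of one arm meets the long line on the blade of the other; 0.095 = feet on the collar. Each mm less over the sleeves adds 0.012 rad and takes 2.5 mm off the gap. Spring: each sleeve pushes back 3.6 N when free, 6.8 N at the mark.
- seat: Fixed steel seat plate 78 x 78 x 12 mm with a blind bore, 29 mm diameter and 8 mm deep, in its middle, in which the lower cup stands; four small screw heads at the corners, 4 mm proud. Origin at the centre of its underside.
- tool_block: Fixed wooden block, 56 mm (x) by 112 mm (y) by 35 mm high, with two pockets 25 mm deep, each for one foot of the tongs with 3 mm of play either way in x and room to close that foot 8 mm inward. Origin at the centre of its underside; its y is the tongs' y.
- brass_bush: Bystander, to be left alone: brass bush, 28 mm across and 22 high. Origin at the centre of its underside.
- stop_collar: Bystander, to be left alone: black stop collar, 43 mm across and 19 high. Origin at the centre of its underside.
- marker: Bystander, to be left alone: marker pen, 135 mm long. Origin at the centre of its underside.
- red_pliers: Bystander, to be left alone: pliers with red grips, 161 mm long. Origin at the centre of its underside.
- tape_roll: Bystander, to be left alone: roll of black tape, 58 mm across and 19 high. Origin at the centre of its underside.
- small_key: Bystander, to be left alone: small hex key, 89 mm long. Origin at the centre of its underside.
- oiler: Bystander, to be left alone: small oil bottle with a pointed red spout, 39 mm across and 130 high. Origin at the centre of its underside.
- spare_punch: Bystander, to be left alone: spare steel punch standing on its flange, 22 mm across and 54 high. Origin at the centre of its underside.
Mind the look-alikes: they are no part of the job. What is shaped like the tongs but green is not meant.

How it is judged:
By the outcome, as a careful person would: the job done as asked, in the order asked, and still so for the second after the job is handed in, while the arm keeps its last pose, push and grip.
It also fails if it takes over 69 s, if anything falls off the work surface, if the arm or the gripper's body presses on something with over 40 N, if the wrist force passes 120 N, or if a joint passes its speed limit or range.

## Working session

There is one attempt and no reset: what is moved stays moved. The work goes in short steps, Python scripts to look and compute and a tool call to move; the robot and the scene stay as the last step left them, time stands still between calls to the robot, and variables do not carry over. Pictures are saved under pics/ and viewed, about 8 in all and at most 12, crops included, and the job is handed in when it is done.

Besides the shell and the picture viewer there is one more tool, called as a command line: name --argument value ..., lists and objects as JSON in quotes. arm_command: Moves the arm, as the interface text tells. Its arguments: {"type":"object","properties":{"translation":{"type":"array","items":{"type":"array","items":{"type":"number"}}},"rot":{"type":"array","items":{"type":"array","items":{"type":"number"}}},"hand":{"type":"array","items":{"type":"number"}}},"required":["translation","rot","hand"]}

```bash
ls; mkdir -p pics
cat > h.py <<'E'
import numpy as np, cv2
from cell import status, optics
from scipy.spatial.transform import Rotation as R
def snap(c,fn=None):
    cal=optics.calibration(c); im=np.array(optics.camera(c))
    if fn: cv2.imwrite('pics/'+fn,im[:,:,::-1])
    return im,cal
def K(cal): 
    f=240/np.tan(np.radians(cal['vertical_fov'])/2); return f,cal['cx'],cal['cy'],cal['k1']
def proj(cal,P):
    f,cx,cy,k=K(cal); V=np.array(cal['view']); p=V[:3,:3]@np.array(P,float)+V[:3,3]
    u,v=p[0]/-p[2],-p[1]/-p[2]; s=1+k*(u*u+v*v); return np.array([cx+f*s*u,cy+f*s*v])
def toplane(cal,px,z):
    f,cx,cy,k=K(cal); V=np.array(cal['view']); d=np.array([(px[0]-cx)/f,(px[1]-cy)/f]); u=d.copy()
    for _ in range(20): u=d/(1+k*(u@u))
    Rt=V[:3,:3].T; o=-Rt@V[:3,3]; r=Rt@np.array([u[0],-u[1],-1]); return o+r*(z-o[2])/r[2]
def spot(c,cal,t,n=4):
    V=np.array(cal['view'])
    for d in optics.spot_in(c,t)[:n]:
        w=V[:3,:3].T@(np.array(d['centre'])-V[:3,3]); print(c,t,round(d['confidence'],2),w.round(1),proj(cal,w).round(0))
E
python3 - <<'E'
from h import *
s=status.sense(); print({k:np.round(v,3).tolist() for k,v in s.items()})
for c in ['top','side']:
    im,cal=snap(c,c+'0.png'); print(K(cal))
    for t in ['cup_loose','cup_low','tongs','tongs_grip','seat','tool_block','oiler','spare_punch']: spot(c,cal,t)
a,b=cv2.imread('pics/top0.png'),cv2.imread('pics/side0.png')
E
```

```text
pics
{'clock': 0.0, 'joints': [1.21, 0.629, 0.038, 1.518, -0.027, 0.996, -0.02], 'qd': [-0.0, -0.001, 0.0, 0.002, 0.001, -0.001, -0.0], 'tau': [0.0, -54.974, 1.143, -18.664, -0.052, 0.024, 0.0], 'tool_pos': [188.702, -621.334, 204.596], 'ee_rot': [0.989, 0.147, -0.0, -0.001], 'wrist_force': [-0.115, -0.611, 0.655], 'torque': [0.022, 0.02, -0.002], 'finger_gap': 94.09}
(np.float64(613.6745157777743), 316.70943752266686, 241.768973723437, -0.019935262069511666)
top cup_loose 0.72 [ 444.7 -105.6   45.2] [370. 287.]
top cup_low 0.63 [446.3 294.7  45.4] [219. 315.]
top tongs 0.86 [ 374.  -225.1   73. ] [423. 295.]
top tongs 0.61 [ 766.3 -313.5   68.8] [410. 181.]
top tongs 0.58 [ 428.6 -359.5   81.9] [466. 267.]
top tongs_grip 0.96 [ 426.9 -354.4   82.8] [465. 268.]
top tongs_grip 0.87 [ 371.6 -228.6   71.2] [425. 296.]
top tongs_grip 0.77 [ 765.8 -308.9   71.3] [409. 180.]
top seat 0.59 [419.8 294.9  11.8] [222. 330.]
top tool_block 0.57 [ 420.3 -339.5   30.3] [457. 282.]
top tool_block 0.3 [ 428.  -358.7   78. ] [466. 268.]
top oiler 0.82 [ 668.3 -332.    59.4] [426. 206.]
top spare_pun
[... 165 characters left out ...]
.   38.6] [269. 290.]
side cup_low 0.68 [440.9 280.7  33.1] [281. 207.]
side cup_low 0.48 [ 455.8 -235.9    6.2] [274. 337.]
side tongs 0.79 [ 779.  -309.7   69.3] [404. 345.]
side tongs 0.71 [ 381.4 -217.2   49.3] [245. 321.]
side tongs 0.62 [ 435.1 -391.7   82.7] [258. 369.]
side tongs 0.58 [434.6 -95.1  38.2] [269. 290.]
side tongs_grip 0.63 [ 429.9 -392.7   84.9] [256. 369.]
side tongs_grip 0.58 [ 776.1 -308.5   68.6] [402. 345.]
side tongs_grip 0.55 [ 375.7 -214.4   46.6] [243. 321.]
side seat 0.6 [439.7 263.7  13.7] [280. 215.]
side tool_block 0.6 [ 430.  -391.    36.6] [258. 381.]
side oiler 0.7 [ 676.1 -348.7   57.6] [362. 361.]
side spare_punch 0.7 [ 591.6 -365.    19.2] [326. 376.]
```

View pics/top0.png

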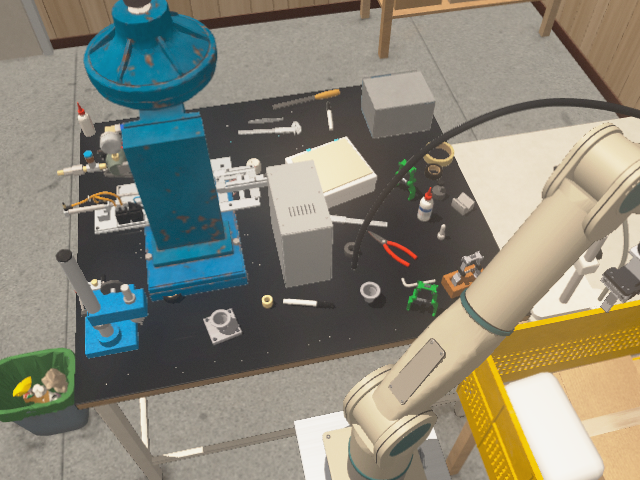

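View pics/side0.png

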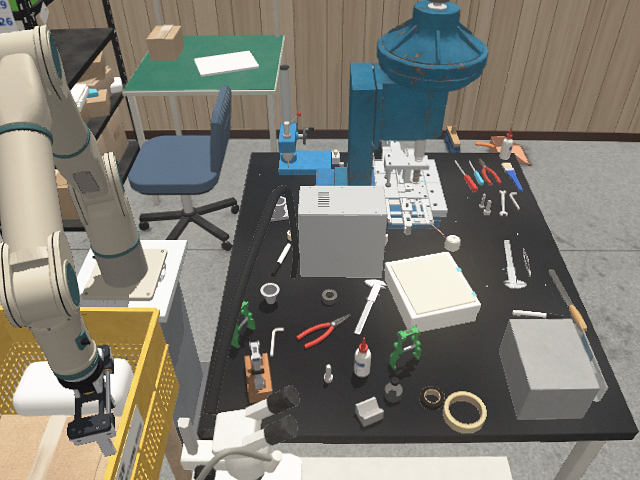

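The top view shows the loose cup at (370,290), the cup in the seat at (222,320) and steel tongs in the wooden block at (465,270). The look-alike green tongs are at (423,295) and (410,181), and I reject them by colour. A black hose arches from (355,265) and a grey box at (300,230) stands between the cups. I'll work out where the hose and box are in 3D, then crop the choices.

Run:
```python
from h import *
ct,cs=optics.calibration('top'),optics.calibration('side')
print('cam',[(-np.array(c['view'])[:3,:3].T@np.array(c['view'])[:3,3]).round(0) for c in(ct,cs)])
hose=np.array([(297,240),(298,215),(290,192),(275,190),(262,202),(250,240),(236,285),(222,340),(212,380),(207,410),(215,432)],float)
def seg(p):
    d=[]
    for a,b in zip(hose[:-1],hose[1:]):
        t=np.clip((p-a)@(b-a)/((b-a)@(b-a)),0,1); d.append(np.linalg.norm(a+t*(b-a)-p))
    return min(d)
for px in [(355,265),(356,240),(368,213),(385,190),(410,162),(440,142),(480,123),(520,110),(560,103),(600,103)]:
    r=[(seg(proj(cs,toplane(ct,px,z))),z) for z in range(0,900,5)]
    loc=[r[i] for i in range(1,len(r)-1) if r[i][0]<=r[i-1][0] and r[i][0]<=r[i+1][0] and r[i][0]<8]
    print(px,[(round(d,1),toplane(ct,px,z).round(0).tolist()) for d,z in loc])
print('box base',[toplane(ct,p,0).round(0)[:2] for p in[(286,285),(332,277)]], 'side', [toplane(cs,p,0).round(0)[:2] for p in[(301,275),(384,274)]])
print('box top z200',[toplane(ct,p,200).round(0)[:2] for p in[(268,172),(309,161),(328,198),(277,211)]])
T,S=cv2.imread('pics/top0.png'),cv2.imread('pics/side0.png')
c=[(T,222,322),(T,370,290),(T,445,285),(S,270,295),(S,255,350),(S,285,210)]
o=[cv2.resize(i[y-40:y+40,x-45:x+45],(260,231),interpolation=cv2.INTER_CUBIC) for i,x,y in c]
cv2.imwrite('pics/crop1.png',np.vstack([np.hstack(o[:3]),np.hstack(o[3:])]))
```

```text
cam [array([-387.,  215., 1411.]), array([  594., -1149.,  1137.])]
(355, 265) [(np.float64(0.8), [406.0, -45.0, 220.0])]
(356, 240) [(np.float64(6.6), [502.0, -74.0, 185.0]), (np.float64(0.1), [426.0, -49.0, 290.0])]
(368, 213) [(np.float64(0.9), [522.0, -106.0, 260.0]), (np.float64(1.1), [455.0, -82.0, 345.0])]
(385, 190) [(np.float64(0.5), [526.0, -144.0, 330.0]), (np.float64(1.2), [471.0, -122.0, 395.0])]
(410, 162) [(np.float64(0.3), [519.0, -192.0, 420.0]), (np.float64(0.3), [505.0, -186.0, 435.0])]
(440, 142) [(np.float64(0.5), [527.0, -259.0, 460.0]), (np.float64(0.9), [508.0, -249.0, 480.0])]
(480, 123) [(np.float64(1.2), [536.0, -350.0, 490.0]), (np.float64(0.9), [491.0, -323.0, 535.0])]
(520, 110) [(np.float64(4.8), [537.0, -440.0, 510.0]), (np.float64(0.2), [481.0, -400.0, 565.0])]
(560, 103) [(np.float64(1.7), [473.0, -482.0, 575.0])]
(600, 103) [(np.float64(1.3), [466.0, -573.0, 565.0])]
box base [array([528., 108.]), array([527., -21.])] side [array([517.,   1.]), array([759.,   6.])]
box top z200 [array([767., 104.]), array([783., -13.]), array([641., -34.]), array([626., 104.])]
```

View pics/crop1.png

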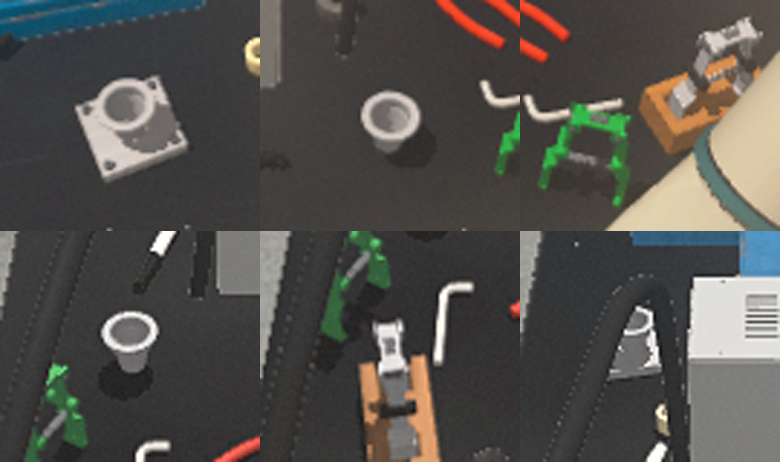

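The crops confirm the choices: the steel tongs in the wooden block, the cup in the seat and the single loose cup. I'll move above the loose cup, staying at x = 410 to keep clear of the hose.

arm_command --translation '[[0,0,-20],[181,-217,-20],[362,-434,-20],[362,-434,-20],[362,-434,-20],[362,-434,-20],[362,-434,-20],[362,-434,-20],[362,-434,-20],[362,-434,-20],[362,-434,-20],[362,-434,-20],[362,-434,-20],[362,-434,-20],[362,-434,-20],[362,-434,-20],[362,-434,-20],[362,-434,-20],[362,-434,-20],[362,-434,-20]]' --rot '[[0,0,0],[0,0,0.15],[0,0,0.295],[0,0,0.295],[0,0,0.295],[0,0,0.295],[0,0,0.295],[0,0,0.295],[0,0,0.295],[0,0,0.295],[0,0,0.295],[0,0,0.295],[0,0,0.295],[0,0,0.295],[0,0,0.295],[0,0,0.295],[0,0,0.295],[0,0,0.295],[0,0,0.295],[0,0,0.295]]' --hand '[1,1,1,1,1,1,1,1,1,1,1,1,1,1,1,1,1,1,1,1]'

```text
clock: 2.9
tool_pos: [409.1, -101.8, 225.5]
ee_rot: [1.0, -0.0, -0.0, 0.0]
wrist_force: [0.2, 0.1, 0.7]
finger_gap: 94.1
```

```bash
cat >> h.py <<'E'
def pose():
    s=status.sense(); q=R.from_quat(s['ee_rot']); x=q.as_matrix()[:,0]
    print('t',round(s['clock'],2),'tcp',np.round(s['tool_pos'],1),'yaw',round(np.arctan2(x[1],x[0]),4),'tilt',np.round(q.as_matrix()[:,2],3),'F',np.round(s['wrist_force'],1),'gap',round(s['finger_gap'],1)); return s,q
def to(P,yaw=None):
    s,q=pose(); M=q.as_matrix(); d=M.T@(np.array(P)-s['tool_pos']); r=np.zeros(3)
    if yaw is not None: r=(q.inv()*R.from_matrix(np.array([[np.cos(yaw),np.sin(yaw),0],[np.sin(yaw),-np.cos(yaw),0],[0,0,-1]]).astype(float))).as_rotvec()
    print('shift',d.round(1),'rot',r.round(4))
E
python3 - <<'E'
from h import *
pose(); im,cal=snap('wrist','w1.png'); V=np.array(cal['view']); print('cam',(-V[:3,:3].T@V[:3,3]).round(0),K(cal))
spot('wrist',cal,'cup_loose');spot('wrist',cal,'cup_loose_center')
im,cal=snap('top','t2.png')
for t in ['tongs_grip','tongs','tool_block','cup_low','cup_loose','seat']: spot('top',cal,t)
E
```

```text
t 2.9 tcp [ 409.1 -101.8  225.5] yaw -0.0009 tilt [-0. -0. -1.] F [0.2 0.1 0.7] gap 94.1
cam [ 492. -102.  405.] (np.float64(405.2866868579553), 320.5411085118546, 238.4014341082509, -0.07683382279789795)
wrist cup_loose 0.7 [586.3 -92.6  16.5] [310.   8.]
wrist cup_loose 0.65 [ 429.9 -103.6   46. ] [323. 190.]
wrist cup_loose_center 0.9 [ 431.5 -101.    47.3] [320. 188.]
top tongs_grip 0.96 [ 426.3 -359.7   80.3] [466. 268.]
top tongs 0.66 [542.  409.8  15.8] [174. 298.]
top tongs 0.58 [ 433.2 -359.9   79. ] [465. 266.]
top tool_block 0.89 [ 413.5 -358.4   32.9] [464. 282.]
top cup_low 0.71 [444.  294.8  46.6] [219. 315.]
top cup_loose 0.49 [ 445.1 -101.2   39. ] [369. 288.]
top seat 0.91 [417.2 294.   13. ] [223. 330.]
```

View pics/w1.png

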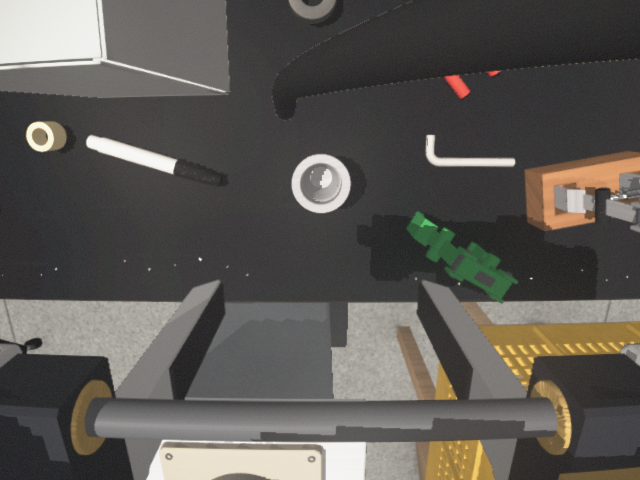

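The wrist view shows the loose cup centred at (321,183), and the hose foot at (285,108) right beside the camera's path down. I'll locate the hose before descending.

Run:
```python
from h import *
s,q=pose(); print('j',np.round(s['joints'],3))
cw,ct,cs=[optics.calibration(c) for c in('wrist','top','side')]
print('cup',toplane(cw,(321.5,183.5),46).round(1))
print('foot',[toplane(c,p,0).round(0) for c,p in((cw,(286,110)),(ct,(355,268)),(cs,(296,276)))])
def tri(obs):
    A=np.zeros((3,3));b=np.zeros(3);L=[]
    for c,p in obs:
        a,e=toplane(c,p,0),toplane(c,p,100); d=(e-a)/np.linalg.norm(e-a); M=np.eye(3)-np.outer(d,d); A+=M;b+=M@a; L.append((a,M))
    x=np.linalg.solve(A,b); return x.round(0),[round(np.linalg.norm(M@(x-a)),1) for a,M in L]
print('foot3',tri([(cw,(286,110)),(ct,(355,268)),(cs,(296,276))]))
# hose centreline in wrist frame vs side/top candidates
for P in [(502,-74,185),(522,-106,260),(526,-144,330),(512,-190,428),(508,-249,480),(491,-323,535)]: print(P,proj(cw,P).round(0),proj(cs,P).round(0),proj(ct,P).round(0))
I=cv2.imread('pics/w1.png'); g=cv2.cvtColor(I,cv2.COLOR_BGR2GRAY)
m=(g[140:230,280:365]>75).astype(np.uint8); n,l,st,ce=cv2.connectedComponentsWithStats(m); k=1+st[1:,4].argmax(); c=cv2.findContours((l==k).astype(np.uint8),0,1)[0][0]; print('ellipse',cv2.fitEllipse(c), )
e=cv2.fitEllipse(c)[0]; print(toplane(cw,(e[0]+280,e[1]+140),46).round(1))
```

```text
t 3.4 tcp [ 409.2 -101.5  225.5] yaw -0.0001 tilt [ 0.  0. -1.] F [-0.6 -0.2 -0.5] gap 94.3
j [ 1.750e-01  2.770e-01  2.000e-03  2.088e+00 -1.000e-03  7.760e-01
 -1.393e+00]
cup [ 435.8 -102.    46. ]
foot [array([500., -68.,   0.]), array([542., -91.,   0.]), array([502.,  -3.,   0.])]
foot3 (array([502., -74.,  67.]), [np.float64(3.3), np.float64(3.9), np.float64(6.4)])
(502, -74, 185) [268.  99.] [292. 245.] [356. 240.]
(522, -106, 260) [335.  26.] [298. 230.] [368. 213.]
(526, -144, 330) [574. -78.] [298. 218.] [385. 190.]
(512, -190, 428) [ 78. 271.] [289. 196.] [411. 162.]
(508, -249, 480) [-238.  213.] [285. 192.] [440. 142.]
(491, -323, 535) [-221.  144.] [272. 192.] [480. 123.]
ellipse ((40.50848388671875, 43.0648193359375), (59.80287551879883, 60.10660934448242), 175.96209716796875)
[ 436.2 -101.1   46. ]
```

The hose end hangs at about (502,-74), 70 mm from the cup. I'll turn the tool to yaw ≈ 3.7 so the camera faces the base and the narrow side of the body faces the hose.

arm_command --translation '[[-6,0,0],[-6,0,0],[-6,0,0],[-6,0,0],[-6,0,0],[-6,0,0],[-6,0,0],[-6,0,0],[-6,0,0],[-6,0,0],[-6,0,0],[-6,0,0],[-6,0,0],[-6,0,0]]' --rot '[[0,0,-0.15],[0,0,-0.3],[0,0,-0.45],[0,0,-0.6],[0,0,-0.75],[0,0,-0.9],[0,0,-1.05],[0,0,-1.2],[0,0,-1.35],[0,0,-1.5],[0,0,-1.65],[0,0,-1.8],[0,0,-1.85],[0,0,-1.85]]' --hand '[1,1,1,1,1,1,1,1,1,1,1,1,1,1]'

```text
clock: 4.8
tool_pos: [403.1, -101.6, 225.5]
ee_rot: [0.602, 0.798, 0.0, -0.0]
wrist_force: [0.5, 0.9, 0.5]
finger_gap: 94.0
```

arm_command --translation '[[0,0,0],[0,0,0],[0,0,0],[0,0,0],[0,0,0],[0,0,0],[0,0,0],[0,0,0],[0,0,0],[0,0,0],[0,0,0],[0,0,0],[0,0,0],[0,0,0]]' --rot '[[0,0,-0.15],[0,0,-0.3],[0,0,-0.45],[0,0,-0.6],[0,0,-0.75],[0,0,-0.9],[0,0,-1.05],[0,0,-1.2],[0,0,-1.35],[0,0,-1.5],[0,0,-1.65],[0,0,-1.8],[0,0,-1.85],[0,0,-1.85]]' --hand '[1,1,1,1,1,1,1,1,1,1,1,1,1,1]'

```text
clock: 6.2
tool_pos: [403.1, -101.6, 225.4]
ee_rot: [-0.275, 0.962, 0.0, -0.0]
wrist_force: [-0.6, -0.1, -0.5]
finger_gap: 93.9
```

Run:
```python
from h import *
to([436,-101.5,130],3.7)
to([436,-101.5,39.5],3.7)
```

```text
t 6.2 tcp [ 403.1 -101.6  225.4] yaw -2.5849 tilt [-0.  0. -1.] F [-0.6 -0.1 -0.5] gap 93.9
shift [-27.9 -17.3  95.4] rot [ 0.0004 -0.     -0.0018]
t 6.2 tcp [ 403.1 -101.6  225.4] yaw -2.5849 tilt [-0.  0. -1.] F [-0.6 -0.1 -0.5] gap 93.9
shift [-27.9 -17.4 185.9] rot [ 0.0004 -0.     -0.0018]
```

arm_command --translation '[[-14,-9,35],[-28,-17,70],[-28,-17,95],[-28,-17,95],[-28,-17,95]]' --rot '[[0,0,0],[0,0,0],[0,0,0],[0,0,0],[0,0,0]]' --hand '[1,1,1,1,1]'

```text
clock: 6.7
tool_pos: [435.8, -100.8, 130.7]
ee_rot: [-0.275, 0.961, 0.0, -0.0]
wrist_force: [-0.4, 0.1, 0.3]
finger_gap: 93.9
```

```bash
cat >> h.py <<'E'
def ring(I,cal,P,z,rad,lo,box=None):
    """fit outer rim (bright/dark edge) by radial edge search about predicted centre"""
    g=cv2.GaussianBlur(cv2.cvtColor(I[:,:,::-1].copy(),cv2.COLOR_BGR2GRAY),(3,3),0).astype(float)
    c=np.array(P[:2],float)
    from scipy.ndimage import map_coordinates
    for it in range(6):
        res=[]
        for a in np.arange(0,2*np.pi,0.1):
            u=np.array([np.cos(a),np.sin(a)]); rs=np.arange(rad-lo,rad+lo,0.4)
            px=np.array([proj(cal,[*(c+r*u),z]) for r in rs]); 
            if px.min()<2 or px[:,0].max()>637 or px[:,1].max()>477: continue
            v=map_coordinates(g,[px[:,1],px[:,0]],order=1); d=-(np.gradient(v)); k=d.argmax()
            if d[k]>4: res.append((c+rs[k]*u))
        res=np.array(res); 
        from scipy.optimize import least_squares
        s=least_squares(lambda q: np.hypot(*(res-q).T)-rad,c,loss='soft_l1',f_scale=0.5); c=s.x
    r=np.hypot(*(res-c).T)-rad; return c.round(1),len(res),np.median(np.abs(r)).round(2)
E
python3 - <<'E'
from h import *
s,q=pose(); im,cal=snap('wrist','w2.png'); spot('wrist',cal,'cup_loose_center')
print(ring(im,cal,[436,-101.5],46,26.5,6)); to([436,-101.5,39.5],3.7)
E
```

```text
t 6.7 tcp [ 435.8 -100.8  130.7] yaw -2.584 tilt [-0.001  0.    -1.   ] F [-0.4  0.1  0.3] gap 93.9
wrist cup_loose_center 0.95 [440.  -97.8  48.6] [320. 254.]
(array([ 435.4, -101.6]), 63, np.float64(0.01))
t 6.8 tcp [ 436.7 -101.2  131.7] yaw -2.5843 tilt [ 0.002 -0.001 -1.   ] F [-0.5 -1.2  0.2] gap 93.8
shift [ 0.9  0.2 92.2] rot [-0.0017  0.0013 -0.0011]
```

View pics/w2.png

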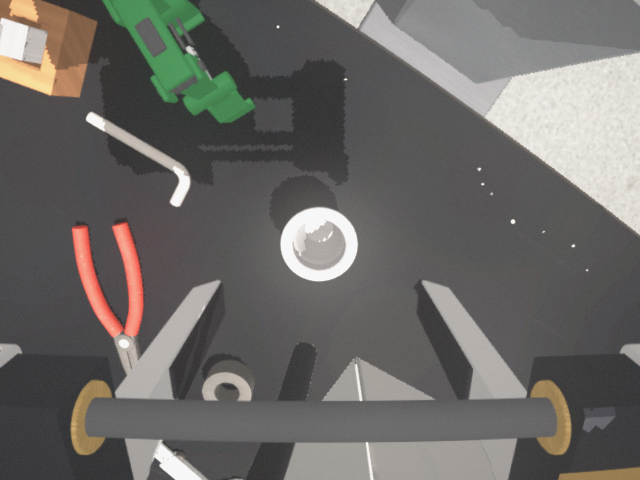

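The wrist view shows the cup rim cleanly at (319,244), with the hose end at (305,350) outside the fingers. I'll descend and grip.

arm_command --translation '[[0,0,40],[0,0,80],[0,0,91],[0,0,91],[0,0,91],[0,0,91],[0,0,91],[0,0,91],[0,0,91],[0,0,91],[0,0,91],[0,0,91]]' --rot '[[0,0,0],[0,0,0],[0,0,0],[0,0,0],[0,0,0],[0,0,0],[0,0,0],[0,0,0],[0,0,0],[0,0,0],[0,0,0],[0,0,0]]' --hand '[1,1,1,1,0.45,0.45,0.45,0.45,0.45,0.45,0.45,0.45]'

```text
clock: 8.0
tool_pos: [436.3, -101.2, 39.7]
ee_rot: [-0.275, 0.961, -0.0, 0.0]
wrist_force: [0.6, -1.1, 4.0]
finger_gap: 52.1
```

Run:
```python
from h import *
for i in range(3): s,q=pose(); im,cal=snap('wrist')
print(ring(im,cal,[435.4,-101.6],46,26.5,6));
```

```text
t 8.0 tcp [ 436.3 -101.2   39.7] yaw -2.5834 tilt [ 0.001 -0.    -1.   ] F [ 0.6 -1.1  4. ] gap 52.1
t 8.05 tcp [ 436.2 -101.2   39.7] yaw -2.5834 tilt [ 0.001 -0.    -1.   ] F [ 0.4 -0.5  4.2] gap 51.9
t 8.1 tcp [ 436.2 -101.2   39.7] yaw -2.5834 tilt [ 0. -0. -1.] F [ 0.7 -0.9  4.2] gap 52.0
(array([ 435. , -101.1]), 63, np.float64(0.39))
```

arm_command --translation '[[0,0,-20],[0,0,-60],[0,0,-100],[0,0,-140],[0,0,-150],[-17,42,-150],[-35,85,-150],[-52,128,-150],[-70,170,-150],[-98,202,-150],[-126,234,-150],[-154,266,-150],[-182,298,-150],[-200,318,-150],[-210,329,-150],[-210,329,-150],[-210,329,-150],[-210,329,-150]]' --rot '[[0,0,0],[0,0,0],[0,0,0],[0,0,0],[0,0,0],[0,0,0],[0,0,0],[0,0,0],[0,0,0],[0,0,0],[0,0,0],[0,0,0],[0,0,0],[0,0,0],[0,0,0],[0,0,0],[0,0,0],[0,0,0]]' --hand '[0.45,0.45,0.45,0.45,0.45,0.45,0.45,0.45,0.45,0.45,0.45,0.45,0.45,0.45,0.45,0.45,0.45,0.45]'

```text
clock: 9.95
tool_pos: [439.8, 286.8, 189.0]
ee_rot: [-0.275, 0.962, -0.001, -0.001]
wrist_force: [0.7, -0.4, -0.6]
finger_gap: 51.8
```

Run:
```python
from h import *
s,q=pose(); im,cal=snap('wrist','w3.png'); spot('wrist',cal,'cup_low_center');spot('wrist',cal,'seat')
zr=s['tool_pos'][2]+6.3; print('held',ring(im,cal,s['tool_pos'],zr,26.5,6)); pose()
```

```text
t 9.95 tcp [439.8 286.8 189. ] yaw -2.5854 tilt [-0.001 -0.002 -1.   ] F [ 0.7 -0.4 -0.6] gap 51.8
wrist cup_low_center 0.72 [434.7 295.6  49.4] [332. 226.]
wrist seat 0.66 [416.1 277.6  12. ] [325. 188.]
held (array([438.6, 286.9]), 60, np.float64(0.02))
t 10.1 tcp [440.1 287.7 189.5] yaw -2.5853 tilt [ 0.    -0.001 -1.   ] F [ 0.3  0.4 -1. ] gap 51.7
```

View pics/w3.png

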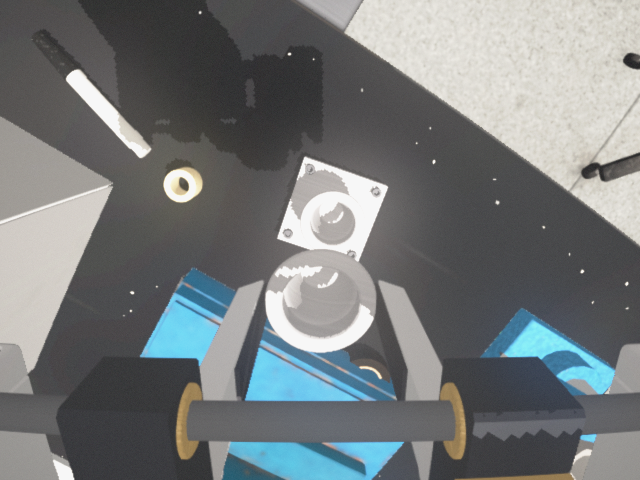

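The view shows the seat at (333,205), the lower cup's rim at about (333,216) and the held cup at (320,300). Next I'll measure the lower cup from its mouth, the seat plate and the screws.

Run:
```python
from h import *
im=cv2.imread('pics/w3.png')[:,:,::-1]; cal=optics.calibration('wrist'); pose()
print('rim guess',toplane(cal,(333,216),50).round(1),'screws',toplane(cal,np.mean([(310,169),(375,191),(288,233),(351,255)],0),16).round(1))
print(proj(cal,[437,290,50]),proj(cal,[437,290,16]))
for c0 in ([434,291],[437,290]): print('outer',ring(im,cal,c0,50,26.5,5),'inner',ring(255-im,cal,c0,50,18.3,4))
cr=cv2.resize(im[150:270,270:400],(780,720)[:2],interpolation=cv2.INTER_CUBIC)[:600,:,::-1]
cv2.imwrite('pics/c3.png',cr)
```

```text
t 10.1 tcp [440.1 287.7 189.5] yaw -2.5853 tilt [ 0.    -0.001 -1.   ] F [ 0.3  0.4 -1. ] gap 51.7
rim guess [427.7 292.6  50. ] screws [431.9 294.3  16. ]
[324.15356467 223.81113215] [323.85056874 214.24979047]
outer (array([432. , 296.3]), 41, np.float64(1.08)) inner (array([432.9, 295.3]), 45, np.float64(0.01))
outer (array([432. , 296.2]), 41, np.float64(0.98)) inner (array([432.9, 295.3]), 45, np.float64(0.03))
```

View pics/c3.png

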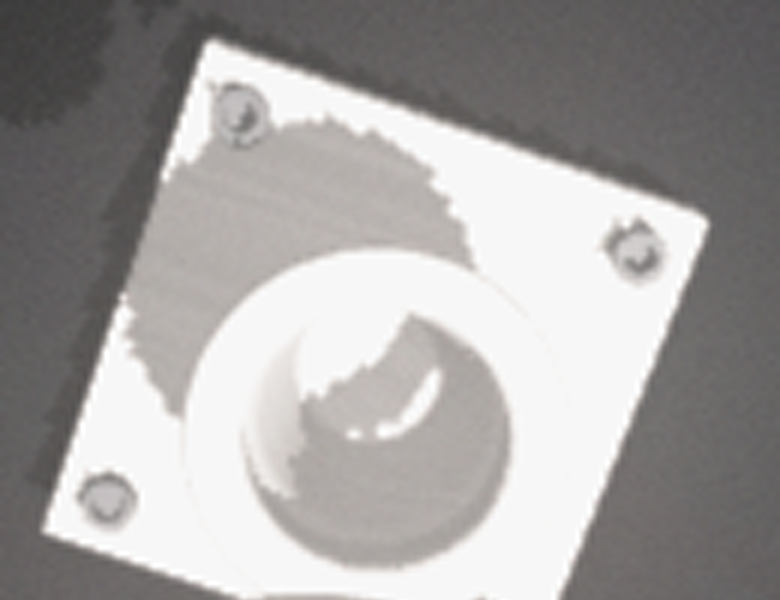

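The mouth's centre is at about (333,223) px, which fits to (432.9, 295.3). The held cup sits at (438.6, 286.9). I'll shift over and go lower for a second look.

arm_command --translation '[[0.4,10,20],[0.4,10,50],[0.4,10,64],[0.4,10,64],[0.4,10,64]]' --rot '[[0,0,0],[0,0,0],[0,0,0],[0,0,0],[0,0,0]]' --hand '[0.45,0.45,0.45,0.45,0.45]'

```text
clock: 10.6
tool_pos: [434.5, 297.5, 126.0]
ee_rot: [-0.275, 0.961, 0.0, 0.0]
wrist_force: [-0.6, 0.9, -0.8]
finger_gap: 51.7
```

Run:
```python
from h import *
s,q=pose(); im,cal=snap('wrist','w4.png')
print('held',ring(im,cal,s['tool_pos'],s['tool_pos'][2]+6.3,26.5,5))
for c0 in ([433,295],[434,293]): print('inner',ring(255-im,cal,c0,50,18.3,3)); 
pose()
cv2.imwrite('pics/c4.png',cv2.resize(im[130:350,210:430],(600,600),interpolation=cv2.INTER_CUBIC)[:,:,::-1])
```

```text
t 10.6 tcp [434.5 297.5 126. ] yaw -2.5839 tilt [ 0.  0. -1.] F [-0.6  0.9 -0.8] gap 51.7
held (array([433.4, 297.7]), 55, np.float64(0.23))
inner (array([431. , 292.4]), 28, np.float64(0.83))
inner (array([430.9, 292.2]), 27, np.float64(0.63))
t 10.65 tcp [434.8 297.8 126.4] yaw -2.5838 tilt [ 0.001  0.001 -1.   ] F [-0.1  0.5 -0.5] gap 51.9
```

View pics/c4.png

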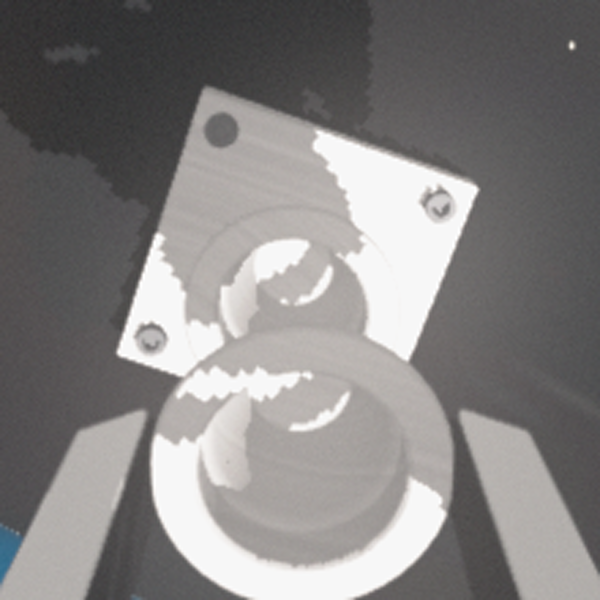

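```bash
python3 - <<'E'
from h import *
cal=optics.calibration('wrist'); s,q=pose(); z=s['tool_pos'][2]
print('low',toplane(cal,(317.6,243.9),50).round(1),'seat',toplane(cal,(317.8,229.4),16).round(1),'held',toplane(cal,(320.7,299.8),z+6.3).round(1))
k=240/.0;
E
python3 - <<'E'
import sys; sys.path.insert(0,'.')
from h import *
cal=optics.calibration('wrist'); im=cv2.imread('pics/w4.png'); s,q=pose(); z=s['tool_pos'][2]
# overlay fitted circles for low cup candidates, score: print pixel extents
for c in ([434.2,296],[433,295.3],[435,294],[432,297.5]):
    t=np.arange(0,6.28,.05)
    p=lambda r,zz:np.array([proj(cal,[c[0]+r*np.cos(a),c[1]+r*np.sin(a),zz]) for a in t])
    i,o=p(18.3,50),p(26.5,50); f=lambda P:((P[:,0].min()-210)/.3667,(P[:,0].max()-210)/.3667,(P[:,1].min()-130)/.3667)
    print(c,np.round(f(i)),np.round(f(o)))
E
```

```text
t 10.65 tcp [434.8 297.8 126.4] yaw -2.5838 tilt [ 0.001  0.001 -1.   ] F [-0.1  0.5 -0.5] gap 51.9
low [432.1 294.8  50. ] seat [431.7 294.4  16. ] held [432.2 297.2 132.7]
t 10.65 tcp [434.8 297.8 126.4] yaw -2.5838 tilt [ 0.001  0.001 -1.   ] F [-0.1  0.5 -0.5] gap 51.9
[434.2, 296] [218. 368. 247.] [184. 402. 213.]
[433, 295.3] [218. 369. 241.] [184. 402. 208.]
[435, 294] [209. 360. 246.] [175. 393. 212.]
[432, 297.5] [228. 378. 243.] [194. 412. 209.]Traceback (most recent call last):
  File "<stdin>", line 4, in <module>
ZeroDivisionError: float division by zero
```

arm_command --translation '[[2,-1.8,10],[2,-1.8,25],[2,-1.8,35],[2,-1.8,42],[2,-1.8,48],[2,-1.8,52],[2,-1.8,54],[2,-1.8,54]]' --rot '[[0,0,0],[0,0,0],[0,0,0],[0,0,0],[0,0,0],[0,0,0],[0,0,0],[0,0,0]]' --hand '[0.45,0.45,0.45,0.45,0.45,0.45,0.45,0.45]'

```text
clock: 11.45
tool_pos: [433.4, 295.0, 71.4]
ee_rot: [-0.276, 0.961, 0.0, -0.0]
wrist_force: [-0.5, -0.2, -1.1]
finger_gap: 51.9
```

Run:
```python
from h import *
s,q=pose(); im,cal=snap('wrist','w5.png')
print('held',ring(im,cal,s['tool_pos'],s['tool_pos'][2]+6.3,26.5,5)); pose()
```

```text
t 11.45 tcp [433.4 295.   71.4] yaw -2.5833 tilt [-0.  0. -1.] F [-0.5 -0.2 -1.1] gap 51.9
held (array([432.5, 295.2]), 48, np.float64(0.26))
t 11.5 tcp [433.5 295.   71.6] yaw -2.5833 tilt [ 0.  0. -1.] F [ 0.4  0.  -1.4] gap 51.8
```

arm_command --translation '[[0,0,4],[0,0,7],[0,0,9],[0,0,11],[0,0,11]]' --rot '[[0,0,0],[0,0,0],[0,0,0],[0,0,0],[0,0,0]]' --hand '[0.45,0.45,0.45,0.45,0.45]'

```text
clock: 12.0
tool_pos: [433.3, 294.8, 60.2]
ee_rot: [-0.275, 0.961, -0.0, -0.0]
wrist_force: [0.4, 0.0, -0.8]
finger_gap: 51.9
```

arm_command --translation '[[0,0,1],[0,0,2],[0,0,2]]' --rot '[[0,0,0],[0,0,0],[0,0,0]]' --hand '[0.45,0.45,0.45]'

```text
clock: 12.3
tool_pos: [433.8, 295.9, 59.6]
ee_rot: [-0.276, 0.961, 0.0, 0.001]
wrist_force: [-1.4, -0.2, 7.7]
finger_gap: 51.9
```

Contact came at z 59.6, and fully home was predicted at 59.7. I'll release and rise.

arm_command --translation '[[0,0,1],[0,0,1],[0,0,1],[0,0,1],[0,0,-10],[0,0,-40],[0,0,-80],[0,0,-120],[0,0,-130],[0,0,-130]]' --rot '[[0,0,0],[0,0,0],[0,0,0],[0,0,0],[0,0,0],[0,0,0],[0,0,0],[0,0,0],[0,0,0],[0,0,0]]' --hand '[0.6,0.8,0.9,0.9,0.9,0.9,0.9,0.9,0.9,0.9]'

```text
clock: 13.3
tool_pos: [434.3, 295.5, 190.4]
ee_rot: [-0.275, 0.961, 0.0, 0.002]
wrist_force: [0.7, -0.1, -0.6]
finger_gap: 85.0
```

Run:
```python
from h import *
s,q=pose(); im,cal=snap('wrist','w6.png'); pose(); print('j',np.round(s['joints'],2))
for z in (60,63,66,69): print(z,ring(im,cal,[433,295],z,26.5,5))
spot('wrist',cal,'cup_loose_center')
im,cal=snap('top'); spot('top',cal,'tongs_grip'); spot('top',cal,'tool_block')
# tongs view target
```

```text
t 13.3 tcp [434.3 295.5 190.4] yaw -2.5838 tilt [ 0.003  0.002 -1.   ] F [ 0.7 -0.1 -0.6] gap 85.0
t 13.35 tcp [433.6 294.6 188.8] yaw -2.5838 tilt [ 0.001  0.    -1.   ] F [-0.3 -0.1  0.7] gap 84.5
j [-0.14  0.57 -0.78  1.87  0.5   0.91  0.97]
60 (array([434. , 296.1]), 52, np.float64(0.57))
63 (array([433.3, 295.8]), 52, np.float64(0.28))
66 (array([432.4, 295.7]), 52, np.float64(0.29))
69 (array([431.6, 295.4]), 52, np.float64(0.61))
wrist cup_loose_center 0.62 [435.3 300.7  65.7] [325. 234.]
top tongs_grip 0.95 [ 375.  -225.8   73.1] [424. 295.]
top tongs_grip 0.69 [ 764.1 -310.8   71. ] [410. 181.]
top tongs_grip 0.68 [ 426.4 -358.    78.4] [466. 269.]
top tongs_grip 0.44 [447.  296.7  67.3] [217. 310.]
top tool_block 0.9 [ 409.8 -359.6   35.2] [465. 283.]
```

View pics/w6.png

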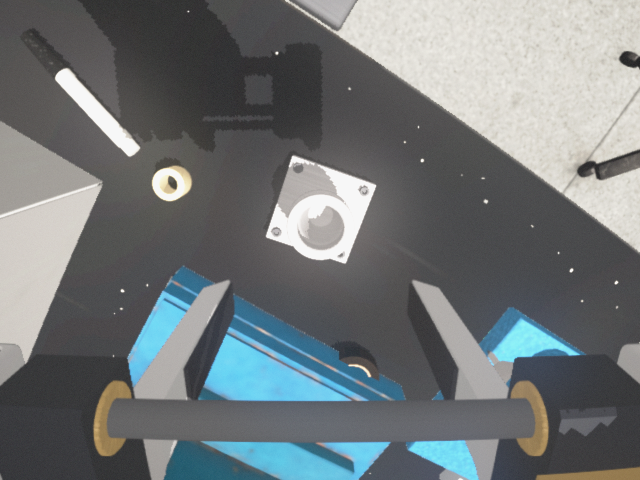

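The cups are nested: the upper rim fits best at about z 65, and 66 is home. I'll carry on to the tongs along x ≈ 400, away from the hose, turning to yaw ≈ 3.3 to match the block.

arm_command --translation '[[26,-29,-20],[53,-59,-20],[79,-88,-20],[106,-118,-20],[132,-147,-20],[155,-183,-20],[177,-220,-20],[200,-256,-20],[223,-293,-20],[246,-329,-20],[268,-366,-20],[291,-402,-20],[307,-440,-20],[323,-477,-20],[340,-515,-20],[356,-552,-20],[356,-552,-20],[356,-552,-20],[356,-552,-20],[356,-552,-20]]' --rot '[[0,0,0],[0,0,0],[0,0,0],[0,0,0],[0,0,0],[0,0,0],[0,0,0],[0,0,0],[0,0,0],[0,0,0],[0,0,0.1],[0,0,0.2],[0,0,0.3],[0,0,0.4],[0,0,0.4],[0,0,0.4],[0,0,0.4],[0,0,0.4],[0,0,0.4],[0,0,0.4]]' --hand '[0.9,0.9,0.9,0.9,0.9,0.9,0.9,0.9,0.9,0.9,0.9,0.9,0.9,0.9,0.9,0.9,0.9,0.9,0.9,0.9]'

```text
clock: 15.55
tool_pos: [423.9, -360.2, 208.4]
ee_rot: [-0.08, 0.997, 0.0, -0.0]
wrist_force: [-0.9, -0.6, -0.4]
finger_gap: 84.8
```

Run:
```python
from h import *
s,q=pose(); im,cal=snap('wrist','w7.png')
for t in ('tongs_grip','tongs_feet','tool_block'): spot('wrist',cal,t)
cv2.imwrite('pics/c7.png',cv2.resize(im[100:420,160:480],(600,600),interpolation=cv2.INTER_CUBIC)[:,:,::-1])
```

```text
t 15.55 tcp [ 423.9 -360.2  208.4] yaw -2.9809 tilt [-0.001  0.001 -1.   ] F [-0.9 -0.6 -0.4] gap 84.8
wrist tongs_grip 0.81 [ 426.4 -367.2  124.3] [309. 248.]
wrist tongs_grip 0.65 [ 371.6 -247.8  103.5] [486. 193.]
wrist tongs_feet 0.9 [ 422.5 -368.5  125.9] [308. 243.]
wrist tongs_feet 0.66 [ 367.7 -245.5  102. ] [489. 188.]
wrist tool_block 0.86 [ 420.8 -372.7   37.1] [306. 211.]
```

View pics/c7.png

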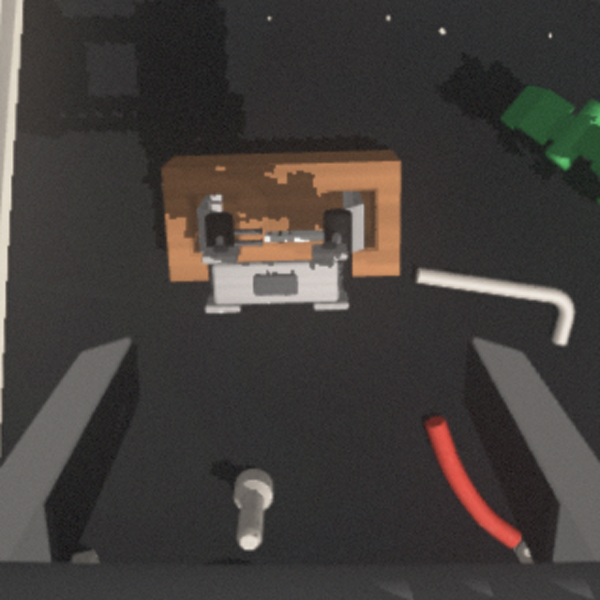

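Run:
```python
from h import *
cal=optics.calibration('wrist')
f=lambda x,y,z: toplane(cal,(160+x*320/600,100+y*320/600),z).round(1)
print('plate',f(276.5,284,128),'dark',f(275,285,128),'sleeves(z76..82)',f(278,230,76),f(278,228,84),'block',f(285,221,35))
a=lambda p,q:np.arctan2((q-p)[1],(q-p)[0])
for n,p,q in(('plate',f(210,306,128),f(342,300,128)),('plate2',f(215,265,128),f(340,262,128)),('block',f(170,282,35),f(400,275,35)),('slv',f(219,232,80),f(337,228,80))): print(n,(a(p,q)),np.linalg.norm(q-p).round(1))
pose()
```

```text
plate [ 427.7 -369.1  128. ] dark [ 428.2 -369.6  128. ] sleeves(z76..82) [ 421.2 -371.1   76. ] [ 418.3 -371.3   84. ] block [ 426.8 -368.1   35. ]
plate 1.7779715259538076 48.1
plate2 1.754637841337421 44.9
block 1.7626267267070503 112.8
slv 1.764223653505744 49.4
t 15.75 tcp [ 424.  -361.3  208.7] yaw -2.9823 tilt [ 0. -0. -1.] F [0.4 0.4 0.2] gap 84.8
```

arm_command --translation '[[-2.2,-8.3,30],[-2.2,-8.3,65],[-2.2,-8.3,95],[-2.2,-8.3,120],[-2.2,-8.3,140],[-2.2,-8.3,151],[-2.2,-8.3,151],[-2.2,-8.3,151]]' --rot '[[0,0,-0.033],[0,0,-0.033],[0,0,-0.033],[0,0,-0.033],[0,0,-0.033],[0,0,-0.033],[0,0,-0.033],[0,0,-0.033]]' --hand '[0.9,0.9,0.9,0.9,0.9,0.9,0.9,0.9]'

```text
clock: 16.55
tool_pos: [427.9, -369.8, 58.2]
ee_rot: [-0.096, 0.995, -0.0, 0.0]
wrist_force: [-0.6, 0.3, 0.5]
finger_gap: 84.4
```

arm_command --translation '[[0,0,0],[0,0,0],[0,0,0],[0,0,0],[0,0,0]]' --rot '[[0,0,0],[0,0,0],[0,0,0],[0,0,0],[0,0,0]]' --hand '[0.8,0.72,0.68,0.68,0.68]'

```text
clock: 17.05
tool_pos: [427.3, -369.9, 57.7]
ee_rot: [-0.095, 0.995, -0.0, 0.0]
wrist_force: [0.1, -0.2, 0.2]
finger_gap: 63.9
```

Run:
```python
from h import *
s,q=pose(); im,cal=snap('wrist','w8.png'); pose()
cv2.imwrite('pics/c8.png',cv2.resize(im[150:480,80:560],(800,550),interpolation=cv2.INTER_CUBIC)[:,:,::-1])
```

```text
t 17.05 tcp [ 427.3 -369.9   57.7] yaw -2.9505 tilt [ 0. -0. -1.] F [ 0.1 -0.2  0.2] gap 63.9
t 17.1 tcp [ 427.3 -369.8   57.6] yaw -2.9506 tilt [ 0. -0. -1.] F [ 0.4  0.3 -0.8] gap 64.2
```

View pics/c8.png

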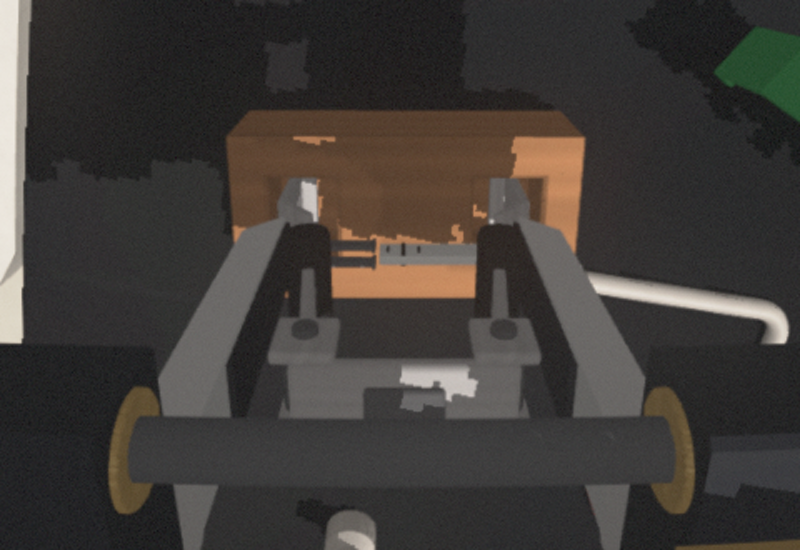

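The tongs stand between the fingers. The index prong is at about (376,253) in the crop, and the scale lines are at x = 388, 404 (the long one) and 420. I'll close lightly and read the index numerically.

arm_command --translation '[[0,0,0],[0,0,0],[0,0,0],[0,0,0]]' --rot '[[0,0,0],[0,0,0],[0,0,0],[0,0,0]]' --hand '[0.647,0.647,0.647,0.647]'

```text
clock: 17.5
tool_pos: [427.4, -369.7, 57.6]
ee_rot: [-0.095, 0.995, -0.0, 0.0]
wrist_force: [-0.3, 0.2, 1.7]
finger_gap: 60.8
```

```bash
cat >> h.py <<'E'
def strip(fn,x0=270,x1=372,y0=290,y1=312):
    g=cv2.cvtColor(cv2.imread('pics/'+fn),cv2.COLOR_BGR2GRAY)
    print('cols',x0,'..'); 
    for y in range(y0,y1): print(y,' '.join('%2d'%(v//4) for v in g[y,x0:x1]))
E
python3 - <<'E'
from h import *
s,q=pose(); im,cal=snap('wrist','w9.png'); pose()
strip('w8.png',295,348,293,311); print(); strip('w9.png',295,348,293,311)
E
```

```text
t 17.5 tcp [ 427.4 -369.7   57.6] yaw -2.9504 tilt [ 0. -0. -1.] F [-0.3  0.2  1.7] gap 60.8
t 17.55 tcp [ 427.4 -369.7   57.6] yaw -2.9503 tilt [ 0.  0. -1.] F [-0.5  0.5  1.6] gap 60.8
cols 295 ..
293 32 32 32 33 31 23 22 32 29 22 26 36 37 35 34 34 33 33 32 32 26 24 25 33 34 34 34 34 35 35 34 33 34 34 33 25 24 23 24 23 20 19 20 19 19 19 18 18 19 20 18 18 19
294 21 21 21 22 20 18 19 19 18 16 24 35 35 35 34 33 33 33 34 34 33 32 34 34 34 33 32 33 33 34 34 34 34 34 34 33 33 32 34 33 25 24 24 23 19 19 18 19 19 18 19 18 19
295 15 15 15 15 15 16 15 14 14 15 22 34 35 34 33 33 33 32 33 33 33 32 33 33 33 31 26 25 32 33 32 33 33 33 33 33 33 33 33 33 32 33 33 31 24 22 22 22 23 20 21 21 21
296 14 14 15 15 15 15 15 14 14 15 21 34 35 31 30 30 29 29 29 30 30 30 30 29 29 25 15 15 24 29 30 30 29 30 30 30 30 29 29 31 30 31 30 30 29 29 29 29 29 25 24 24 24
297 15 15 14 15 15 14 15 14 14 15 22 34 35 29 27 27 27 23 23 27 28 27 27 28 27 22 12 12 22 27 28 28 28 28 27 25 22 26 28 27 28 27 28 27 27 27 27 27 28 27 27 27 26
298 16 15 15 15 15 15 15 16 14 16 24 34 33 28 27 27 26 17 19 25 27 28 27 27 27 23 13 1
[... 4279 characters left out ...]
 31 31 31 30 30 30 30 31 31 31 30 30 31 31 31 30
307 15 14 14 14 15 15 14 14 14 15 21 30 30 30 30 30 31 30 30 30 31 31 30 31 30 31 31 31 30 31 31 30 31 31 30 30 31 30 31 30 30 31 31 30 30 30 31 31 30 31 30 31 30
308 15 15 15 15 15 16 16 15 15 16 22 29 31 31 32 31 31 31 31 31 31 31 30 29 28 29 32 32 32 32 31 32 32 31 32 31 31 31 32 32 31 32 31 31 31 31 31 31 31 32 31 31 31
309 16 16 16 15 15 16 16 15 16 17 25 32 33 33 33 33 34 33 34 33 33 34 33 30 26 25 33 34 34 34 34 35 34 34 34 34 34 34 34 34 34 34 34 34 33 34 34 34 34 34 33 34 34
310 20 21 19 20 20 21 20 20 16 18 27 35 36 37 37 37 37 37 37 37 37 37 37 36 33 33 37 37 37 37 37 37 37 37 37 37 37 37 37 37 36 37 37 37 36 37 37 37 37 37 37 37 36
```

arm_command --translation '[[0,0,-4],[0,0,-10],[0,0,-18],[0,0,-28],[0,0,-40],[0,0,-55],[0,0,-80],[0,0,-110],[0,0,-135],[0,0,-142],[0,0,-142]]' --rot '[[0,0,0],[0,0,0],[0,0,0],[0,0,0],[0,0,0],[0,0,0],[0,0,0],[0,0,0],[0,0,0],[0,0,0],[0,0,0]]' --hand '[0.647,0.647,0.647,0.647,0.647,0.647,0.647,0.647,0.647,0.647,0.647]'

```text
clock: 18.65
tool_pos: [427.8, -370.2, 200.9]
ee_rot: [-0.095, 0.995, -0.001, 0.001]
wrist_force: [-0.2, 0.6, -1.6]
finger_gap: 60.8
```

Run:
```python
from h import *
s,q=pose(); im,cal=snap('wrist','w10.png'); pose()
strip('w10.png',295,348,298,300)
a,b=[cv2.imread('pics/w%d.png'%i)[260:400,190:450].astype(np.float32).mean(2) for i in(9,10)]; print(cv2.phaseCorrelate(a[60:],b[60:]))
to([432.8,295.5,200],3.334)
```

```text
t 18.65 tcp [ 427.8 -370.2  200.9] yaw -2.9507 tilt [ 0.002 -0.002 -1.   ] F [-0.2  0.6 -1.6] gap 60.8
t 18.7 tcp [ 426.9 -369.8  199.5] yaw -2.9507 tilt [-0. -0. -1.] F [ 0.5 -0.4 -0.9] gap 60.8
cols 295 ..
298 15 16 14 14 13 15 15 15 14 15 17 25 27 26 21 17 22 25 27 27 27 26 26 18 11 15 25 27 26 27 26 26 26 15 16 26 26 26 26 27 26 27 26 27 26 27 27 26 26 27 27 27 27
299 14 15 16 15 15 15 14 15 14 14 18 25 27 26 18 13 23 26 27 27 27 27 26 18 10 12 25 27 27 27 27 26 26 14 14 25 26 27 27 27 27 27 27 26 27 26 28 27 27 26 27 26 27
((0.10067039898228813, -0.18415107878022496), 0.4449375863428469)
t 18.7 tcp [ 426.9 -369.8  199.5] yaw -2.9507 tilt [-0. -0. -1.] F [ 0.5 -0.4 -0.9] gap 60.8
shift [-132.   652.1   -0.7] rot [-0.0004 -0.0002 -0.0015]
```

arm_command --translation '[[-1,20,0],[-2,57,0],[-3,95,0],[-5,133,0],[-6,172,0],[-13,209,0],[-20,245,0],[-27,282,0],[-34,319,0],[-41,356,0],[-48,393,0],[-55,430,0],[-63,467,0],[-77,505,0],[-91,543,0],[-105,580,0],[-119,617,0],[-128,642,0],[-132,652,0],[-132,652,0]]' --rot '[[0,0,0],[0,0,0],[0,0,0],[0,0,0],[0,0,0],[0,0,0],[0,0,0],[0,0,0],[0,0,0],[0,0,0],[0,0,0],[0,0,0],[0,0,0],[0,0,0],[0,0,0],[0,0,0],[0,0,0],[0,0,0],[0,0,0],[0,0,0]]' --hand '[0.647,0.647,0.647,0.647,0.647,0.647,0.647,0.647,0.647,0.647,0.647,0.647,0.647,0.647,0.647,0.647,0.647,0.647,0.647,0.647]'

```text
clock: 20.7
tool_pos: [432.2, 296.0, 198.4]
ee_rot: [-0.096, 0.995, -0.0, -0.001]
wrist_force: [0.7, -0.3, -1.7]
finger_gap: 61.2
```

arm_command --translation '[[0,0,10],[0,0,30],[0,0,50],[0,0,55],[0,0,55]]' --rot '[[0,0,0],[0,0,0],[0,0,0],[0,0,0],[0,0,0]]' --hand '[0.647,0.647,0.647,0.647,0.647]'

```text
clock: 21.2
tool_pos: [432.6, 293.4, 143.6]
ee_rot: [-0.095, 0.996, -0.001, -0.001]
wrist_force: [-0.4, 0.4, -1.6]
finger_gap: 60.9
```

Run:
```python
from h import *
s,q=pose(); im,cal=snap('wrist','w11.png'); s2,_=pose()
strip('w11.png',295,348,298,300)
print('upper rim',ring(im,cal,[432.8,295.5],66,26.5,5))
# where should feet be: draw predicted feet + rim, save crop
M=q.as_matrix(); T=np.array(s['tool_pos'])
g=58
im2=im[:,:,::-1].copy()
for sg in(1,-1):
    for dx in(-11,11):
        p=T+M@np.array([dx,sg*g/2,0])+[0,0,-43]; print('foot',sg,dx,proj(cal,p).round(1))
print('rim px',proj(cal,[432.6,295.5,66]).round(1),[proj(cal,np.array([432.6,295.5,66])+M@np.array([0,k,0])).round(1).tolist() for k in(-26.5,26.5)])
cv2.imwrite('pics/c11.png',cv2.resize(im[150:480,140:500],(785,600)[:2],interpolation=cv2.INTER_CUBIC)[:,:,::-1])
```

```text
t 21.2 tcp [432.6 293.4 143.6] yaw -2.9518 tilt [-0.002 -0.002 -1.   ] F [-0.4  0.4 -1.6] gap 60.9
t 21.25 tcp [433.1 294.3 144.4] yaw -2.9516 tilt [-0.    -0.001 -1.   ] F [ 0.5  0.5 -1. ] gap 61.0
cols 295 ..
298 27 28 27 28 28 27 27 27 27 27 34 45 47 45 34 30 44 46 47 47 47 47 45 29 22 27 45 47 47 47 47 46 46 31 33 45 47 47 47 47 47 47 47 47 47 48 47 47 46 47 47 46 47
299 28 29 28 28 28 28 28 29 28 28 36 45 47 45 29 26 44 47 47 47 47 47 45 29 21 28 45 48 47 47 47 47 45 27 29 45 47 47 47 47 47 47 47 47 46 47 46 47 47 47 47 47 47
upper rim (array([432.5, 295.4]), 32, np.float64(0.24))
foot 1 -11 [368.5 285.3]
foot 1 11 [369.8 250.2]
foot -1 -11 [271.  285.2]
foot -1 11 [269.7 250.1]
rim px [323.  250.3] [[283.4, 250.3], [362.7, 250.3]]
```

arm_command --translation '[[0,0,0],[0,0,0],[0,0,0]]' --rot '[[0,0,0],[0,0,0],[0,0,0]]' --hand '[0.647,0.647,0.647]'

```text
clock: 21.55
tool_pos: [433.3, 295.6, 145.1]
ee_rot: [-0.095, 0.995, 0.0, 0.001]
wrist_force: [0.0, 0.6, -0.4]
finger_gap: 61.1
```

Run:
```python
from h import *
s,q=pose(); im,cal=snap('wrist','w11.png'); s2,_=pose(); T=np.array(s2['tool_pos']); M=q.as_matrix()
r=ring(im,cal,[432.5,295.5],66,26.5,5); print('rim',r,'rel tool',(M.T@(np.array([*r[0],T[2]])-T)).round(2))
cv2.imwrite('pics/c11.png',cv2.resize(im[200:350,230:410],(720,600),interpolation=cv2.INTER_CUBIC)[:,:,::-1])
```

```text
t 21.55 tcp [433.3 295.6 145.1] yaw -2.9506 tilt [ 0.001  0.001 -1.   ] F [ 0.   0.6 -0.4] gap 61.1
t 21.6 tcp [433.3 295.6 145. ] yaw -2.9505 tilt [ 0.001  0.    -1.   ] F [-0.1  0.  -1.7] gap 60.7
rim (array([432.5, 295.2]), 27, np.float64(0.21)) rel tool [ 0.85 -0.25 -0.  ]
```

View pics/c11.png

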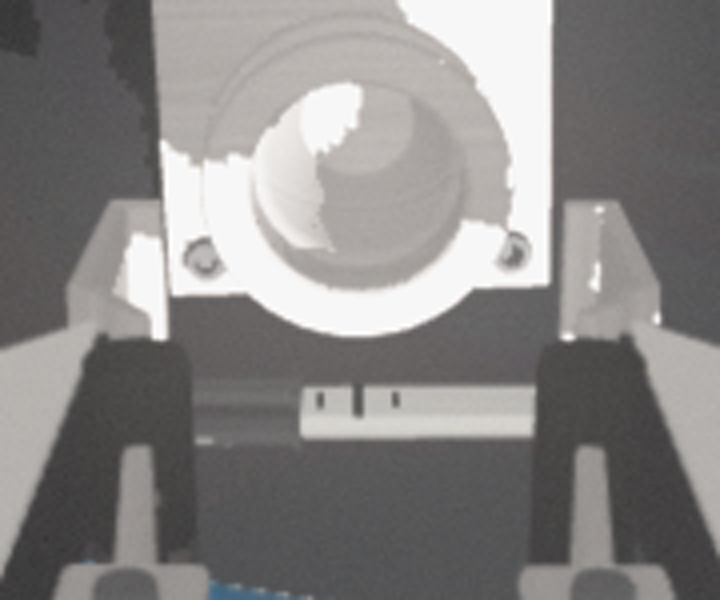

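The left foot's inner edge is at crop x = 168 and the right's at 562, so they are centred on 365. The rim spans 203 to 512, centred on 357, so a 1 mm shift along −y is due. The index edge is at 300 and the long line at 358. I'll shift and descend slowly.

arm_command --translation '[[0.8,-1,8],[0.8,-1,18],[0.8,-1,26],[0.8,-1,32],[0.8,-1,38],[0.8,-1,43],[0.8,-1,46],[0.8,-1,46]]' --rot '[[0,0,0],[0,0,0],[0,0,0],[0,0,0],[0,0,0],[0,0,0],[0,0,0],[0,0,0]]' --hand '[0.647,0.647,0.647,0.647,0.647,0.647,0.647,0.647]'

```text
clock: 22.4
tool_pos: [432.3, 294.2, 98.1]
ee_rot: [-0.096, 0.995, -0.0, -0.0]
wrist_force: [-0.2, 0.2, -1.3]
finger_gap: 60.5
```

Run:
```python
from h import *
s,q=pose(); im,cal=snap('wrist','w12.png'); pose(); T=np.array(s['tool_pos']); M=q.as_matrix()
r=ring(im,cal,[432.5,295.5],66,26.5,4); print('rim',r,'rel tool',(M.T@(np.array([*r[0],T[2]])-T)).round(2))
strip('w12.png',262,380,262,264)
```

```text
t 22.4 tcp [432.3 294.2  98.1] yaw -2.9503 tilt [-0. -0. -1.] F [-0.2  0.2 -1.3] gap 60.5
t 22.45 tcp [432.4 294.4  98.4] yaw -2.9503 tilt [-0. -0. -1.] F [ 0.9 -0.8 -0.9] gap 60.6
rim (array([432.3, 295.9]), 37, np.float64(0.84)) rel tool [-0.36  1.64 -0.  ]
cols 262 ..
262 61 61 61 61 61 61 55 44 41 51 47 44 43 43 42 44 44 45 45 45 45 44 44 45 44 44 45 44 42 42 41 40 40 47 57 58 58 57 57 56 56 56 55 55 55 54 53 45 45 45 46 46 46 46 45 46 45 46 47 46 46 46 46 46 46 46 45 46 46 45 44 42 42 42 41 42 42 41 41 41 41 41 41 41 41 40 41 41 42 42 44 45 45 44 45 45 45 44 45 45 44 45 44 45 58 61 61 61 58 46 46 47 46 45 45 45 48 55
263 61 61 61 61 61 61 55 44 45 60 57 54 52 45 43 43 43 44 43 43 44 44 43 44 44 43 43 42 41 42 41 40 43 56 58 58 58 57 57 56 56 56 55 55 54 54 52 44 44 44 45 45 46 46 46 45 46 46 46 46 46 46 46 46 46 46 46 46 45 44 43 42 42 42 42 41 42 42 41 41 41 41 41 41 40 40 41 42 42 42 43 44 45 45 46 45 45 44 45 45 45 44 45 44 51 61 61 61 58 47 46 46 46 45 45 45 51 60
```

arm_command --translation '[[0,-0.3,4],[0,-0.3,8],[0,-0.3,12],[0,-0.3,14],[0,-0.3,14]]' --rot '[[0,0,0],[0,0,0],[0,0,0],[0,0,0],[0,0,0]]' --hand '[0.647,0.647,0.647,0.647,0.647]'

```text
clock: 22.95
tool_pos: [432.3, 293.9, 84.1]
ee_rot: [-0.095, 0.995, -0.0, -0.0]
wrist_force: [-0.2, 0.5, -1.2]
finger_gap: 60.8
```

arm_command --translation '[[0,0,0],[0,0,0],[0,0,0],[0,0,0],[0,0,0]]' --rot '[[0,0,0],[0,0,0],[0,0,0],[0,0,0],[0,0,0]]' --hand '[0.63,0.615,0.605,0.605,0.605]'

```text
clock: 23.45
tool_pos: [432.5, 294.0, 84.5]
ee_rot: [-0.095, 0.995, -0.0, 0.0]
wrist_force: [-0.2, 0.5, -1.3]
finger_gap: 56.9
```

```bash
cat >> h.py <<'E'
def prof(fn):
    g=cv2.cvtColor(cv2.imread('pics/'+fn),cv2.COLOR_BGR2GRAY).astype(float)
    print('row298-299',(' '.join('%d'%v for v in g[298:300,285:345].mean(0))),'| row302',(' '.join('%d'%v for v in g[302,285:345])))
E
python3 - <<'E'
from h import *
s,q=pose(); im,cal=snap('wrist','w13.png'); pose(); prof('w13.png')
E
```

```text
t 23.45 tcp [432.5 294.   84.5] yaw -2.9505 tilt [ 0.  0. -1.] F [-0.2  0.5 -1.3] gap 56.9
t 23.5 tcp [432.5 294.   84.5] yaw -2.9504 tilt [ 0.  0. -1.] F [-0.1 -0.2 -1.1] gap 56.9
row298-299 112 111 110 112 110 112 112 111 111 113 113 114 111 111 111 113 114 113 112 112 112 114 113 111 109 118 163 136 94 104 182 193 193 192 194 193 190 164 151 188 193 194 193 194 194 193 194 193 193 193 192 193 192 193 193 192 192 193 193 193 | row302 247 247 247 247 247 247 246 244 236 203 165 163 164 163 163 174 175 174 151 117 147 162 162 137 129 150 187 161 102 94 153 189 194 197 196 196 194 158 127 161 191 198 197 197 198 196 195 197 196 197 197 196 195 194 194 196 194 196 194 195
```

arm_command --translation '[[0,0,0],[0,0,0],[0,0,0],[0,0,0]]' --rot '[[0,0,0],[0,0,0],[0,0,0],[0,0,0]]' --hand '[0.6,0.596,0.596,0.596]'

```text
clock: 23.9
tool_pos: [432.5, 294.0, 84.5]
ee_rot: [-0.095, 0.995, -0.0, 0.0]
wrist_force: [-0.1, -0.6, -0.9]
finger_gap: 56.2
```

Run:
```python
from h import *
s,q=pose(); im,cal=snap('wrist','w14.png'); pose(); prof('w14.png')
```

```text
t 23.9 tcp [432.5 294.   84.5] yaw -2.9504 tilt [ 0. -0. -1.] F [-0.1 -0.6 -0.9] gap 56.2
t 23.95 tcp [432.5 294.   84.5] yaw -2.9504 tilt [ 0. -0. -1.] F [ 0.6  0.3 -1.7] gap 55.9
row298-299 110 110 112 110 109 110 109 111 109 110 111 110 114 112 111 112 111 113 112 113 115 111 112 112 110 110 107 97 121 183 193 192 193 192 192 189 160 169 189 193 194 193 193 193 193 194 193 193 194 193 193 193 192 194 194 194 193 195 194 193 | row302 247 247 247 247 247 247 243 238 230 201 167 164 164 172 176 167 161 130 110 147 162 160 155 151 140 122 105 86 103 178 195 193 195 197 195 192 148 115 163 193 196 196 197 196 196 194 197 194 195 194 195 196 196 199 194 197 197 196 195 193
```

The index now meets the long line: line at px 312, index edge at about 311.5. Now a slow lift.

arm_command --translation '[[0,0,-2],[0,0,-3],[0,0,-4],[0,0,-5],[0,0,-7],[0,0,-10],[0,0,-15],[0,0,-22],[0,0,-30],[0,0,-38],[0,0,-46],[0,0,-54],[0,0,-62],[0,0,-70],[0,0,-77],[0,0,-81],[0,0,-83],[0,0,-83],[0,0,-83],[0,0,-83]]' --rot '[[0,0,0],[0,0,0],[0,0,0],[0,0,0],[0,0,0],[0,0,0],[0,0,0],[0,0,0],[0,0,0],[0,0,0],[0,0,0],[0,0,0],[0,0,0],[0,0,0],[0,0,0],[0,0,0],[0,0,0],[0,0,0],[0,0,0],[0,0,0]]' --hand '[0.596,0.596,0.596,0.596,0.596,0.596,0.596,0.596,0.596,0.596,0.596,0.596,0.596,0.596,0.596,0.596,0.596,0.596,0.596,0.596]'

```text
clock: 25.95
tool_pos: [432.3, 293.9, 167.2]
ee_rot: [-0.095, 0.995, -0.0, -0.0]
wrist_force: [-0.4, 0.1, -1.9]
finger_gap: 55.8
```

Run:
```python
from h import *
F=[]
s,q=pose(); im,cal=snap('wrist','w15.png'); s2,_=pose(); prof('w15.png'); T=np.array(s['tool_pos'])
for i in range(4): optics.camera('top'); F.append(status.sense()['wrist_force'])
print('F',np.mean(F,0).round(2))
# upper rim relative to tongs: feet top T-43; rim top expected 23 above feet top
for dz in(-24,-22,-20,-18,-16): print(dz,ring(im,cal,T,T[2]+dz,26.5,4))
spot('wrist',cal,'cup_loose_center'); spot('wrist',cal,'cup_low')
im,cal=snap('side','s15.png'); [spot('side',cal,t) for t in('cup_low','cup_loose','seat')]
im,cal=snap('top','t15.png'); [spot('top',cal,t) for t in('cup_low','cup_loose','seat')]; pose()
```

```text
t 25.95 tcp [432.3 293.9 167.2] yaw -2.9503 tilt [-0.001 -0.    -1.   ] F [-0.4  0.1 -1.9] gap 55.8
t 26.0 tcp [432.3 293.9 167.2] yaw -2.9503 tilt [-0.001 -0.    -1.   ] F [ 0.3  0.2 -3.4] gap 56.0
row298-299 107 106 106 107 108 108 106 108 107 109 107 111 110 108 107 109 107 109 110 108 108 109 110 107 107 107 103 94 117 176 185 185 185 184 187 184 156 165 185 187 187 187 186 187 186 187 189 188 188 188 187 188 187 187 186 187 187 186 188 187 | row302 246 246 246 246 246 246 243 242 242 242 237 232 227 190 171 162 155 128 107 142 157 156 157 150 139 118 102 82 96 171 189 188 189 191 190 183 140 112 160 186 190 192 188 190 189 192 189 189 189 188 189 189 190 191 191 187 190 188 189 187
F [ 0.01  0.08 -2.53]
-24 (array([431.9, 294.7]), 39, np.float64(0.54))
-22 (array([430.8, 294.6]), 41, np.float64(0.79))
-20 (array([429.7, 294.3]), 40, np.float64(0.42))
-18 (array([428.5, 294.1]), 41, np.float64(0.48))
-16 (array([427.3, 294. ]), 43, np.float64(0.81))
wrist cup_loose_center 0.67 [437.2 295.9 145.8] [321. 291.]
wrist cup_low 0.98 [412.7 284.9 127.3] [311. 235.]
side cup_low 0.21 [ 424.8 -379.1   36.2] [256. 377.]
side cup_loose 0.56 [421.4 293.5 145.4] [273. 176.]
side seat 0.61 [435.5 284.7  12.3] [279. 211.]
side seat 0.22 [ 599.3 -101.2   17. ] [329. 297.]
top cup_loose 0.51 [446.3 291.  141.9] [216. 294.]
top seat 0.88 [431.9 297.3   9.9] [221. 326.]
top seat 0.63 [418.  291.4 128. ] [218. 307.]
t 26.7 tcp [432.5 294.  167.5] yaw -2.9504 tilt [ 0. -0. -1.] F [ 0.1 -0.9 -3.1] gap 56.0
```

The weight rose by about 1.3 N, which matches two 70 g cups. The upper rim is seen at about z 144 and the index is still on the line. Handing in.

```bash
python3 -c "
from h import *
from cell import finish_job
pose(); print(finish_job())"
```

```text
t 26.7 tcp [432.5 294.  167.5] yaw -2.9504 tilt [ 0. -0. -1.] F [ 0.1 -0.9 -3.1] gap 56.0
the job is handed in; nothing more can be done
None
```

I nested the loose cup home, released it, and took the steel tongs from the wooden block. I then brought their feet under the lower cup's rim, squeezed to the long line, and lifted both cups out. I handed the job in at 26.7 s while holding them; no verdict is reported.

**Last checks that agreed:**
- **Nesting:** the cup made contact at tool z 59.6 mm, against 59.7 mm predicted for fully home.
- **Load:** the wrist load grew by about 1.3 N when lifting, which matches two 70 g cups.
- **Height:** the side and top cameras put the upper rim at z 142–145 mm, against 144 mm expected, so the cups hang nearly 8 cm above their seat.
- **Gap:** the fingers read 56.0 mm over the sleeves, against 56.1 mm at the mark. The index edge stayed within about 1 pixel of the long line, and the tool was upright and still.

**Weaker or disagreeing checks:**
- The rim fit on the hanging cups was loose, with residuals of 0.4–0.8 mm, so their exact tilt was not measured.
- The side camera's best "cup_low" report was a low-confidence (0.21) false hit on the empty block.
- I had used all 12 picture views, so the final state was checked by numbers only.
- The bystanders were not re-checked by picture after the lift. I saw no unexpected contact forces on the way.

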